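Nest the sample beakers on the rack

TASK

Lay the stray yellow beaker on the two rails of the nesting rack, behind the other two beakers and facing the same way (mouth towards the blue stop plate), and let go of it. Then push it along the rails from the open end so that all three beakers slide into one another and lie as a fully nested stack with the white one up against the stop plate. Leave the vials, the jar and the brush where they are.

Things in the scene. Friction and masses are not known exactly. Their poses are not given: they have to be found in the camera images.
- rack: Fixed rack: grey base plate 360 x 100 x 8 mm, two level parallel steel rails (8 mm thick, centres 32 mm apart and 30 mm above the table) and at one end an upright blue stop plate 90 mm wide, its top 108 mm above the table; the other end is open. Origin: centre of the underside; x runs along the rails to the stop plate. Rails start at x = -170 mm; the middle of the plate's face is at x = 170 mm.
- rack_stop (a point): Centre of the stop plate's face, midway between the rails, 62 mm above the table. A beaker lying on the rails, mouth this way, has its foot centre 51 mm above the table and its axis rising 0.14 rad towards the mouth, so the mouth's lower edge meets the plate first; pushed hard, the white beaker levels out against it.
- rack_open_end (a point): Midway between the rails' open ends, 30 mm above the table.
- beaker_a: White tapered beaker lying on the rails nearest the stop plate, mouth towards it. 80 mm foot to mouth; radius = 23 mm + 0.125 x distance from foot (mouth 66 mm across); the last 20 mm at the foot narrows as a 30-degree cone to a flat face 28 mm across. Wall 2 mm, lowest 32 mm solid: fully nested, feet are 32 mm apart. 65 to 105 g. Origin: centre of foot face; x = axis, foot to mouth.
- beaker_a_mouth (a point): Centre of the white beaker's mouth.
- beaker_b: Blue, same shape, origin and axes as the white one. Starts on the rails behind it, mouth towards it, with a gap. Pushed on its foot it slides along the rails; its mouth rides over the next beaker's coned foot and lifts that one a few mm. Pushing a row takes about 1 to 4 N (a 9 N stop works), far more once it is fully home against the plate.
- beaker_c: Yellow, same shape, origin and axes as the white one. Starts lying on the table to the right of the rack's open end, axis rising 0.12 rad towards the mouth, foot centre 23 mm above the table. It can be gripped across its sides from above 30 mm from the foot (53 mm wide), near its centre of mass.
- beaker_c_mouth (a point): Centre of the yellow beaker's mouth.
- vial_1: White capped vial, 28 mm diameter, 60 mm high, standing between rack and robot; a bystander. Origin: centre of its underside.
- vial_2: White vial with grey cap, 26 mm diameter, 55 mm high, standing left of the first; a bystander. Origin: centre of its underside.
- vial_3: White capped vial, 28 mm diameter, 60 mm high, standing at the far right; a bystander. Origin: centre of its underside.
- vial_4: White vial with yellow cap, 26 mm diameter, 55 mm high, at the far right; a bystander. Origin: centre of its underside.
- amber_jar: Amber jar with black cap, 50 mm diameter, 70 mm high, beyond the rack; a bystander. Origin: centre of its underside.
- brush: Brush 160 mm long lying at the left; a bystander. Origin: centre of its underside.
Mind the look-alikes: they are no part of the job. There is more than one size of the beaker_b; the job needs the largest.

How it is judged:
On the way:
1. the yellow beaker lies on the rails behind the blue one, mouth towards the stop plate, released and not yet nested (x of beaker_c in the frame of rack between -0.185 and 0.03 m and y of beaker_c in the frame of rack between -0.01 and 0.01 m and z of beaker_c in the frame of rack between 0.04 and 0.065 m and x of rack_stop in the frame of beaker_c above 0 m and angle between the x axis of beaker_c and the x axis of rack, either way round below 0.3 rad and contact force between the fingers and beaker_c below 0.1 N and linear speed of beaker_c below 0.03 m/s and x of beaker_c in the frame of beaker_b below -0.045 m), for 0.2 s.
At the end, for the whole second after the job is handed in: Blue nested over white's foot and yellow over blue's: feet 28 to 37 mm apart along the axis, feet off-axis under 12 mm, axes within 0.20 rad; centre of the white mouth within 15 mm of the stop plate; stack on the rails within 10 mm of their middle line, at rest (x of beaker_b in the frame of beaker_a between -0.037 and -0.028 m and y of beaker_b in the frame of beaker_a between -0.012 and 0.012 m and z of beaker_b in the frame of beaker_a between -0.012 and 0.012 m and angle between the x axis of beaker_b and the x axis of beaker_a, either way round below 0.2 rad and x of beaker_c in the frame of beaker_b between -0.037 and -0.028 m and y of beaker_c in the frame of beaker_b between -0.012 and 0.012 m and z of beaker_c in the frame of beaker_b between -0.012 and 0.012 m and angle between the x axis of beaker_c and the x axis of beaker_b, either way round below 0.2 rad and x of beaker_a_mouth in the frame of rack above 0.155 m and y of beaker_a_mouth in the frame of rack between -0.01 and 0.01 m and z of beaker_a_mouth in the frame of rack between 0.05 and 0.08 m and y of beaker_c in the frame of rack between -0.01 and 0.01 m and z of beaker_c in the frame of rack between 0.04 and 0.065 m and linear speed of each of beaker_a, beaker_b, beaker_c below 0.02 m/s); the robot touches nothing.
It fails at once if a vial, the jar or the brush is shifted more than 30 mm (distance of any of vial_1, vial_2, vial_3, vial_4, amber_jar, brush from where it was at the start of the episode above 0.03 m).
It fails at once if a vial or the jar is knocked over (angle between any of vial_1, vial_2, vial_3, vial_4, amber_jar's own z axis and vertical above 0.5 rad).
It also fails if it takes over 48 s, if anything falls off the work surface, if the arm or the gripper's body presses on something with over 40 N, if the wrist force passes 120 N, or if a joint passes its speed limit or range.

ROBOT

A 6-joint arm with a two-finger parallel gripper is mounted at the origin on the work surface. World frame = base frame: x ahead of the robot, y to its left, z up, the work surface at z = 0. Lengths are in m, angles in rad, forces in N, time in s.
With the tool pointing down it reaches from about 0.25 to 0.775 m from the base axis. Payload 4 kg.
Tool frame: the origin (TCP) lies between the finger pads; the fingertips stand 11 mm ahead of it and the grasp point (between the pads) lies 8 mm behind it (robot.tip_extent is the z of the fingertips in the tool frame, in m); z points along the fingers, y is the line along which they close (so a half turn about z gives the same grasp; the last joint's range is limited). The gripper opens to 94 mm and grips with 3 to 60 N. Pads are 16 mm wide; open, the fingers measure 119 mm over their backs; the gripper's body (75 mm by 177 mm) begins 78 mm behind the grasp point.
Start: joints at [1.143, 0.087, 1.371, -0, 1.684, -0.103], TCP at [0.176, 0.521, 0.217] pointing down, gripper open.
Joint ranges: [-3.1, 3.1], [-0.76, 2.03], [0.27, 2.55], [-1.08, 4.22], [0.17, 2.65], [-2.57, 2.57]. Speed limits (rad/s): [2.79, 2.79, 3.14, 3.14, 3.14, 3.14].

INTERFACE

Orientations are given as [roll, pitch, yaw] about the fixed x, y, z axes, in that order (R = Rz(yaw) Ry(pitch) Rx(roll)).
In Python, from bench import robot, imaging gives the robot as it stands.
- The arm moves only by the shell command python3 -m pendant 'ROWS'. ROWS is JSON, a list of rows, each a list of 7 numbers: the shift along the world's x, y, z in cm, then the turn, a rotation vector about the world's x, y, z in degrees, then the opening, from 0 (shut) to 1 (fully open). In form: [[dx, dy, dz, ax, ay, az, jaw], ...]. A call has 1 to 8 rows; each row shifts and turns the commanded pose from where the row before left it; what a row does not reach is not made up. A row lasts 1/10 s, in which the tool goes at most 50 mm and 8.59 degrees, less where a joint would pass 70% of its speed; a pose out of reach is approached as far as the arm can. A call is refused whole if a number of a shift passes 5 or a number of a turn 8.59, either way. A call with a gripper value outside its range is refused whole. The fingers move at their own pace and stop on an object; the grip force is fixed at half the most. Time passes only in rows, so rows that do not move let the fingers close. It gives the time, the measured TCP pose, the force, the opening and the grip force at its end, in the units of the state.
- robot.get_obs(): the state, without advancing time (a new reading comes with each control period).
- imaging.snapshot(name): name is "scene" or "top" or "wrist"; returns the picture (400x640x3 uint8, red, green, blue); there is no depth.
- imaging.camera_params(name): a dict with "camera_matrix" (3x3 intrinsics, pixels), "R" (3x3) and "t" (3): a world point X has camera coordinates R X + t. Camera axes: x right, y down, z forward; pixel columns grow to the right and rows downward; lengths in m; the calibration is good to about 2 mm. A picture is of the moment at which its call begins: read the wrist's pose just before it. camera_params takes no time and is no camera call; for the wrist camera it gives the pose at the moment of the call.
- robot.close_job(): hands the job in; it is judged then, once.
The state is a dict: "time": time; "joint_positions": joint angles; "qvel": joint speeds; "joint_torque": joint torques, N m; "tool_pos": TCP position; "ee_rot": TCP orientation; "wrist_force": force on the tool from outside, world axes, zero at the start; "wrist_torque": the same for the moment, N m; "width": finger opening in m; "finger_force": force on a finger pad.
Only numpy, scipy, OpenCV 4.12 (cv2) and the standard library are available. Lean on these libraries where they do the work, as an engineer would, in place of code of your own. Each camera call takes 0.05 s, during which the arm holds its last target. There are 200 camera calls.

## Working session

There is one attempt and no reset: what is moved stays moved. The work goes in short steps, Python scripts to look and compute and a shell command to move; the robot and the scene stay as the last step left them, time stands still between calls to the robot, and variables do not carry over. Pictures are saved under pics/ and viewed, at most 10 in all, crops included, and the job is handed in when it is done.

```bash
mkdir -p pics; python3 - <<'E'
from bench import robot, imaging
import cv2
for n in ("top","scene"):
    im=imaging.snapshot(n); cv2.imwrite(f"pics/{n}0.png",im[:,:,::-1])
    p=imaging.camera_params(n); print(n,p)
o=robot.get_obs(); print(o)
E
```

```text
top {'camera_matrix': array([[402.22495375,   0.        , 314.885608  ],
       [  0.        , 402.22495375, 203.18131963],
       [  0.        ,   0.        ,   1.        ]]), 'R': array([[-0.00786093, -0.99971735, -0.02243703],
       [-0.98206826,  0.0119448 , -0.18814687],
       [ 0.1883617 ,  0.02055569, -0.98188458]]), 't': array([-0.02519736,  0.54881802,  1.27859425])}
scene {'camera_matrix': array([[429.31941295,   0.        , 316.50135919],
       [  0.        , 429.31941295, 197.05315124],
       [  0.        ,   0.        ,   1.        ]]), 'R': array([[ 0.53978671,  0.84164498,  0.01624933],
       [ 0.58903098, -0.36384234, -0.72156861],
       [-0.6013924 ,  0.3990645 , -0.69215222]]), 't': array([-0.26964196, -0.28580616,  1.49942832])}
{'time': 0.1, 'joint_positions': array([ 1.14292412e+00,  8.79176222e-02,  1.37214291e+00, -3.33053803e-05,
        1.68360996e+00, -1.03094676e-01]), 'qvel': array([ 0.00051238, -0.00170628, -0.0035927 , -0.00064447, -0.00174491,
       -0.00109999]), 'joint_torque': array([ 2.39690562e-03, -3.41249478e+01, -3.03302908e+01,  7.20129395e-02,
        3.03903187e-02, -7.82104621e-05]), 'tool_pos': array([0.17531057, 0.52079194, 0.21538107]), 'ee_rot': array([-3.13952244e+00, -1.80909130e-04,  2.81681122e+00]), 'wrist_force': array([-0.01380541,  0.69898361, -0.16559618]), 'wrist_torque': array([ 0.00093067, -0.00868012, -0.02617542]), 'finger_force': 0.0, 'width': 0.09422005434370409}
```

View pics/top0.png

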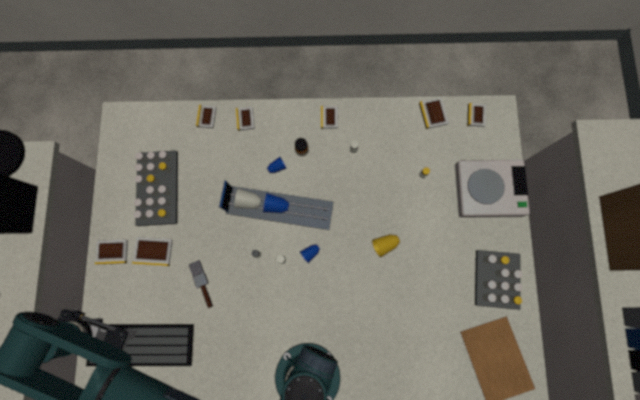

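View pics/scene0.png

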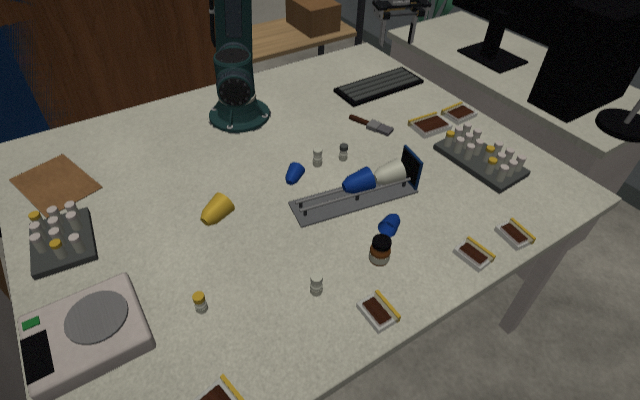

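The top view shows the rack from its stop at (225,197) to its open end at (332,215). The blue candidates are (276,204) on the rails, (277,165) beyond the rack and (311,253) in front of it. The one on the rails is the largest and lies behind the white one, so it fits beaker_b. The only yellow beaker is at (386,244); the yellow-capped vial at (425,172) is a bystander. I'll confirm this in one enlarged crop and measure by masks.

```bash
cat > h.py <<'E'
import numpy as np, cv2
from bench import robot, imaging
def ray(n,uv,z,p=None):
    p=p or imaging.camera_params(n); K,R,t=(np.array(p[k]) for k in("camera_matrix","R","t"))
    c=-R.T@t; d=R.T@np.linalg.solve(K,[uv[0],uv[1],1.]); return c+d*(z-c[2])/d[2]
def proj(n,X,p=None):
    p=p or imaging.camera_params(n); q=p["camera_matrix"]@(p["R"]@np.array(X)+p["t"]); return q[:2]/q[2]
def blobs(im,lo,hi,amin=25):
    hsv=cv2.cvtColor(im,cv2.COLOR_RGB2HSV); m=cv2.inRange(hsv,lo,hi)
    n,l,s,c=cv2.connectedComponentsWithStats(m)
    return [(l==i,s[i],c[i]) for i in range(1,n) if s[i][4]>=amin]
Y=((18,120,90),(35,255,255)); B=((105,120,50),(125,255,255))
def axis(m):
    p=np.argwhere(m)[:,::-1].astype(float); c=p.mean(0); w,v=np.linalg.eigh(np.cov((p-c).T)); a=v[:,1]
    s=(p-c)@a; q=(p-c)@v[:,0]; prof=[(round(float(k),0),round(float(np.ptp(q[abs(s-k)<1.2])),1)) for k in np.linspace(s.min()+1,s.max()-1,6)]
    return c,a,s.min(),s.max(),prof
E
python3 - <<'E'
from h import *
for n in("top","scene"):
    im=cv2.imread(f"pics/{n}0.png")[:,:,::-1].copy()
    for nm,r in(("Y",Y),("B",B)):
        for m,s,c in blobs(im,*r):
            if s[4]>60: 
                c,a,lo,hi,pr=axis(m); print(n,nm,s,c.round(1),a.round(3),"ends",(c+a*lo).round(1),(c+a*hi).round(1),pr, ray(n,c,.03).round(3))
im=cv2.imread("pics/top0.png"); cv2.imwrite("pics/crop1.png",cv2.resize(im[140:275,210:410],None,fx=4,fy=4,interpolation=cv2.INTER_CUBIC))
E
```

```text
top Y [420 102   9  26  68] [423.7 114.2] [0.271 0.963] ends [420.2 101.9] [427.2 126.9] [(-12.0, 1.5), (-7.0, 2.2), (-2.0, 2.5), (3.0, 1.9), (7.0, 1.9), (12.0, 2.2)] [ 0.864 -0.412  0.03 ]
top Y [373 235  26  21 379] [385.1 243.9] [-0.918  0.397] ends [398.1 238.3] [374.3 248.6] [(-13.0, 7.6), (-8.0, 13.0), (-4.0, 14.7), (1.0, 16.1), (6.0, 16.9), (11.0, 15.2)] [ 0.414 -0.26   0.03 ]
top B [268 158  17  14 144] [276.1 165.5] [-0.887  0.461] ends [282.2 162.4] [268.7 169.4] [(-6.0, 10.7), (-3.0, 10.3), (-1.0, 9.4), (2.0, 8.9), (5.0, 8.1), (7.0, 5.8)] [0.686 0.102 0.03 ]
top B [264 194  25  19 361] [274.9 203.8] [-0.981 -0.194] ends [287.9 206.4] [264.3 201.7] [(-12.0, 8.2), (-8.0, 13.3), (-3.0, 14.3), (1.0, 15.5), (5.0, 16.7), (10.0, 17.5)] [0.552 0.105 0.03 ]
top B [301 245  18  17 168] [309.8 252.3] [-0.794  0.608] ends [317.4 246.5] [303.7 256.9] [(-8.0, 5.6), (-5.0, 8.6), (-2.0, 9.4), (1.0, 10.2), (4.0, 10.8), (7.0, 11.4)] [ 0.389 -0.012  0.03 ]
scene Y [201 193  33  31 583] [216.2 207.7] [-0.747  0.665] ends [227.7 197.5] [202.6 219.8] [(-14.0, 16.3), (-8.0, 20.6), (-2.0, 19.2), 
[... 1296 characters left out ...]
8 400. ] [(-15.0, 4.4), (-9.0, 4.2), (-3.0, 4.2), (4.0, 3.6), (10.0, 3.7), (16.0, 2.8)] [ 0.86  -0.419  0.03 ]
scene B [286 163  19  22 286] [294.1 172.8] [-0.525  0.851] ends [299.5 163.9] [287.8 182.9] [(-9.0, 11.7), (-5.0, 15.3), (-1.0, 14.4), (3.0, 13.9), (7.0, 11.7), (11.0, 6.7)] [ 0.396 -0.011  0.03 ]
scene B [342 167  34  26 588] [359.3 181.1] [-0.934  0.356] ends [373.3 175.7] [342.4 187.5] [(-14.0, 19.3), (-8.0, 21.5), (-2.0, 19.3), (5.0, 18.4), (11.0, 16.2), (17.0, 8.5)] [0.524 0.128 0.03 ]
scene B [378 214  22  23 348] [389.1 224.7] [-0.64   0.768] ends [397.2 215. ] [381.7 233.6] [(-12.0, 7.8), (-7.0, 13.6), (-3.0, 15.0), (2.0, 17.0), (6.0, 17.7), (11.0, 9.2)] [0.699 0.092 0.03 ]
```

View pics/crop1.png

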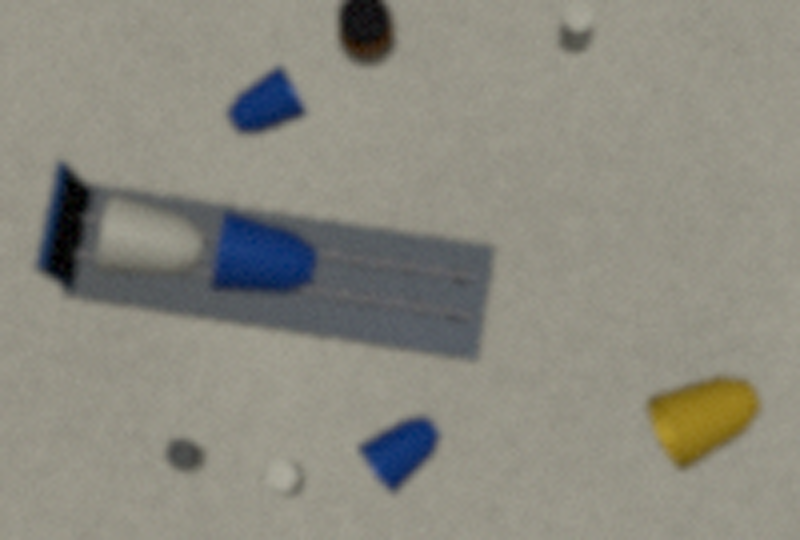

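The crop confirms it. The blue beaker on the rails (crop (265,255)) is clearly the largest of the three. Yellow's wide mouth is at crop (668,433) and its foot at (757,398). The plate's open-end corners are (493,246) and (478,358). Next I'll compute the poses.

```bash
python3 - <<'E'
from h import *
im=cv2.imread("pics/top0.png")[:,:,::-1].copy()
hsv=cv2.cvtColor(im,cv2.COLOR_RGB2HSV); print("hsv plate",hsv[207,310],hsv[225,320],"bg",hsv[240,340],hsv[190,340])
f=im.astype(int); m=((f[:,:,2]-f[:,:,0])>4).astype(np.uint8); m[:150]=0;m[240:]=0;m[:,:200]=0;m[:,350:]=0
m=cv2.morphologyEx(m,cv2.MORPH_OPEN,np.ones((3,3)))
n,l,s,c=cv2.connectedComponentsWithStats(m); i=1+np.argmax(s[1:,4]); print(s[i])
pp=np.argwhere(l==i)[:,::-1]
W=np.array([ray("top",q,.008)[:2] for q in pp]);
# use only points right of the beaker for edges
r=cv2.minAreaRect(W.astype(np.float32)); print("rect",r, cv2.boxPoints(r).round(4).tolist())
# edge lines from per-column extents, cols 295..327
E=[];
for col in range(292,328):
    y=pp[pp[:,0]==col][:,1]; E.append((ray("top",(col,y.min()-.5),.008),ray("top",(col,y.max()+.5),.008)))
E=np.array(E)
for k in(0,1):
    vx,vy,x0,y0=cv2.fitLine(E[:,k,:2].astype(np.float32),cv2.DIST_HUBER,0,.01,.01).ravel(); print("edge",k,np.degrees(np.arctan2(vy,vx)),x0,y0)
corn=[(210+493/4,140+246/4),(210+478/4,140+358/4)]
print("open corners",[ray("top",q,.008).round(4) for q in corn])
for nm,(foot,mouth) in {"top":((398.1,238.3),(374.3,248.6)),"scene":((202.6,219.8),(227.7,197.5))}.items():
    F=ray(nm,foot,.023);M=ray(nm,mouth,.033); d=M-F; print("yellow",nm,F.round(4),M.round(4),np.linalg.norm(d[:2]),np.degrees(np.arctan2(d[1],d[0])))
for nm,(foot,mouth) in {"top":((287.9,206.4),(264.3,201.7)),"scene":((342.4,187.5),(373.3,175.7))}.items():
    F=ray(nm,foot,.051);M=ray(nm,mouth,.062); d=M-F; print("blue",nm,F.round(4),M.round(4),np.linalg.norm(d[:2]),np.degrees(np.arctan2(d[1],d[0])))
p=imaging.camera_params("top");print("cam",-p["R"].T@p["t"])
E
```

```text
hsv plate [90  6 90] [106  33 102] bg [ 23  27 153] [ 24  24 149]
[ 239  192   93   37 1820]
rect ((0.5412997007369995, 0.0718265175819397), (0.31157997250556946, 0.09350364655256271), 80.03044891357422) [[0.4683000147342682, -0.07349999994039536], [0.5604000091552734, -0.08969999849796295], [0.614300012588501, 0.21719999611377716], [0.5221999883651733, 0.23340000212192535]]
edge 0 80.68337 0.5734151 -0.011382696
edge 1 79.69468 0.47943333 -0.010878233
open corners [array([ 0.562 , -0.0926,  0.008 ]), array([ 0.4659, -0.0784,  0.008 ])]
yellow top [ 0.4324 -0.3046  0.023 ] [ 0.3984 -0.2236  0.033 ] 0.08781864669543189 112.75578379468945
yellow scene [ 0.4262 -0.3022  0.023 ] [ 0.394  -0.2164  0.033 ] 0.09169996569985069 110.56768183686275
blue top [0.5389 0.0588 0.051 ] [0.5536 0.1357 0.062 ] 0.07833696621282236 79.22600289699825
blue scene [0.539 0.057 0.051] [0.5539 0.1499 0.062 ] 0.09408941238345385 80.90389319016856
cam [ 0.2979405  -0.05802815  1.35812503]
```

The rack axis points at about 80° (to +y), with its origin at about (0.545, 0.092). The yellow beaker's foot is at about (0.43, -0.303), its axis points at about 112°, and the grasp point is about (0.419, -0.274). The sizes agree with those given, so I'll move above the yellow beaker.

```bash
python3 -m pendant '[[1.4,-4.7,0,0,0,-3,1],[1.4,-4.7,0,0,0,-3,1],[1.4,-4.7,0,0,0,-3,1],[1.4,-4.7,0,0,0,-3,1],[1.4,-4.7,0,0,0,-3,1],[1.4,-4.7,0,0,0,-3,1],[1.4,-4.7,0,0,0,-3,1],[1.4,-4.7,0,0,0,-3,1]]'; python3 -m pendant '[[1.4,-4.7,0,0,0,-3,1],[1.4,-4.7,0,0,0,-3,1],[1.4,-4.7,0,0,0,-3,1],[1.4,-4.7,0,0,0,-3,1],[1.4,-4.7,0,0,0,-3,1],[1.4,-4.7,0,0,0,-3,1],[1.4,-4.7,0,0,0,-3,1],[0,0,0,0,0,0,1]]'
```

```text
time: 0.9
tool_pos: [0.2873, 0.1435, 0.2162]
ee_rot: [3.141, 0.0, 2.397]
wrist_force: [2.0, 0.1, 0.2]
width: 0.0939
finger_force: 0.0
time: 1.7
tool_pos: [0.3856, -0.1882, 0.2148]
ee_rot: [-3.139, -0.001, 2.024]
wrist_force: [-0.5, 0.5, -0.8]
width: 0.0942
finger_force: 0.0
```

```bash
python3 -m pendant '[[1.2,-3.0,0,0,0,-1,1],[1.1,-3.0,0,0,0,-1,1],[1.0,-2.5,0,0,0,-1,1],[0,0,0,0,0,0,1],[0,0,0,0,0,0,1]]'; python3 - <<'E'
from h import *
o=robot.get_obs(); p=imaging.camera_params("wrist"); im=imaging.snapshot("wrist"); cv2.imwrite("pics/w1.png",im[:,:,::-1])
print(o["tool_pos"],o["ee_rot"], "cam",-p["R"].T@p["t"],p["R"][2])
for m,s,c in blobs(im,*Y,amin=500):
    c,a,lo,hi,pr=axis(m); print(s,c.round(1),a.round(3),(c+a*lo).round(1),(c+a*hi).round(1),pr)
    for e in(c+a*lo,c+a*hi): print([ray("wrist",e,z,p).round(4) for z in(.023,.033)])
E
```

```text
time: 2.2
tool_pos: [0.4182, -0.2677, 0.216]
ee_rot: [-3.141, -0.002, 1.98]
wrist_force: [0.1, -0.2, 0.3]
width: 0.094
finger_force: 0.0
[ 0.41824807 -0.26767551  0.21597581] [-3.14131076e+00 -2.13277689e-03  1.97971470e+00] cam [ 0.38778594 -0.19983616  0.38468917] [ 0.10246928 -0.23679537 -0.96614078]
[ 288  140   63   83 4005] [319.2 176.4] [0.001 1.   ] [319.1 140. ] [319.2 222. ] [(-35.0, 46.0), (-19.0, 60.0), (-3.0, 54.0), (13.0, 49.0), (29.0, 42.0), (45.0, 19.0)]
[array([ 0.3998, -0.2248,  0.023 ]), array([ 0.3995, -0.2241,  0.033 ])]
[array([ 0.4359, -0.3076,  0.023 ]), array([ 0.4346, -0.3046,  0.033 ])]
```

View pics/w1.png

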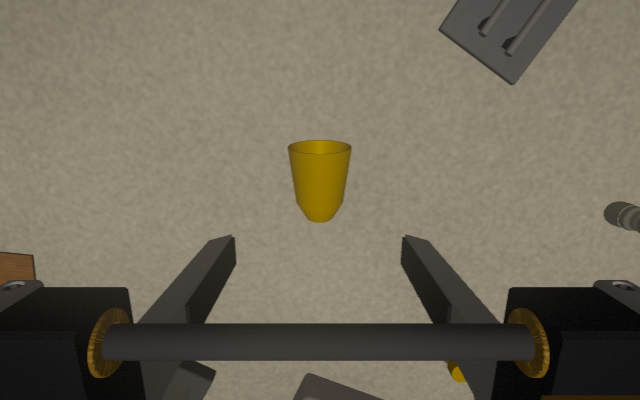

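The wrist view shows yellow centred between the fingers, its axis vertical at column 319 with the rim at row 140 and the foot at row 222. The foot works out at about (0.4334, -0.3025) and the length at 79 mm, which matches. I'll descend and grip.

```bash
python3 -m pendant '[[0.3,-0.7,-4,0,0,0,1],[0,0,-4,0,0,0,1],[0,0,-4,0,0,0,1],[0,0,-4,0,0,0,1],[0,0,-2.5,0,0,0,1],[0,0,-1.2,0,0,0,1],[0,0,0,0,0,0,1],[0,0,0,0,0,0,0.8]]'; python3 -m pendant '[[0,0,0,0,0,0,0],[0,0,0,0,0,0,0],[0,0,0,0,0,0,0],[0,0,0,0,0,0,0],[0,0,0,0,0,0,0],[0,0,0,0,0,0,0],[0,0,0,0,0,0,0],[0,0,0,0,0,0,0]]'
```

```text
time: 3.05
tool_pos: [0.4224, -0.2759, 0.0211]
ee_rot: [3.14, 0.002, 1.98]
wrist_force: [0.2, -1.0, 0.4]
width: 0.0892
finger_force: 0.0
time: 3.85
tool_pos: [0.4219, -0.2759, 0.0199]
ee_rot: [3.141, 0.001, 1.979]
wrist_force: [1.1, -0.3, 3.2]
width: 0.0533
finger_force: 29.7
```

```bash
python3 -m pendant '[[0,0,3,0,0,0,0],[0,0,4,0,0,0,0],[0,0,4,0,0,0,0],[0,0,3,0,0,0,0],[1.0,2.6,0,0,0,-4,0],[1.2,3.0,0,0,0,-4,0],[1.2,3.0,0,0,0,-4,0],[1.2,3.0,0,0,0,-4,0]]'; python3 -m pendant '[[1.2,3.0,0,0,0,-4,0],[1.2,3.0,0,0,0,-4,0],[1.1,2.6,0,0,0,-4,0],[1.1,2.6,0,0,0,-3.4,0],[0,0,0,0,0,0,0],[0,0,0,0,0,0,0],[0,0,0,0,0,0,0]]'; python3 - <<'E'
from h import *
o=robot.get_obs(); p=imaging.camera_params("wrist"); im=imaging.snapshot("wrist"); cv2.imwrite("pics/w2.png",im[:,:,::-1])
import pickle; pickle.dump(p,open("pw2.pkl","wb"))
print(o["tool_pos"],o["ee_rot"],o["width"])
E
```

```text
time: 4.65
tool_pos: [0.4672, -0.1586, 0.1587]
ee_rot: [-3.14, -0.001, 1.696]
wrist_force: [0.6, -0.1, -0.9]
width: 0.0533
finger_force: 29.7
time: 5.35
tool_pos: [0.5129, -0.0485, 0.159]
ee_rot: [-3.14, 0.001, 1.431]
wrist_force: [0.0, 0.3, -0.6]
width: 0.0536
finger_force: 29.8
[ 0.51294638 -0.04852305  0.15896216] [-3.14043599e+00  6.26958176e-04  1.43068647e+00] 0.05363209914926595
```

View pics/w2.png

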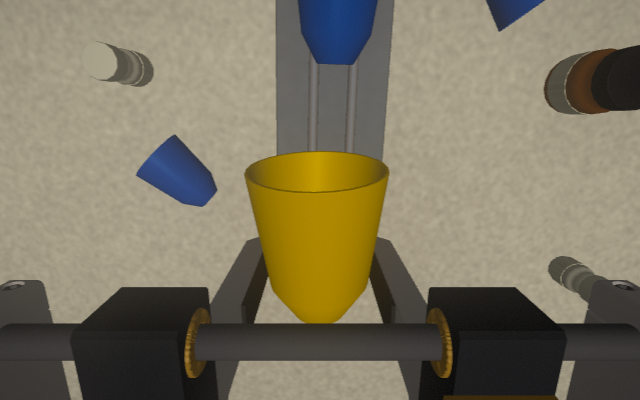

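Yellow is held level with its mouth forward (rim rows 152-190). The rails are visible at columns ~314 and ~351, with blue's foot at (338,63). I'll fit the rack midline from the plate edges.

```bash
python3 - <<'E'
from h import *
import pickle
p=pickle.load(open("pw2.pkl","rb")); im=cv2.imread("pics/w2.png")[:,:,::-1].astype(int)
d=cv2.GaussianBlur((im[:,:,0]-im[:,:,2]).astype(np.float32),(5,5),0)
g=cv2.GaussianBlur(im.sum(2).astype(np.float32),(5,5),0)
L=[];R=[]
for r in range(70,146,4):
    gx=np.gradient(g[r]); l=255+np.argmin(gx[255:300]); rr=370+np.argmax(gx[370:410]); L.append(ray("wrist",(l,r),.008,p)); R.append(ray("wrist",(rr,r),.008,p))
L,R=np.array(L),np.array(R)
def line(P):
    vx,vy,x,y=cv2.fitLine(P[:,:2].astype(np.float32),cv2.DIST_HUBER,0,.01,.01).ravel(); s=np.sign(vy); return np.array([vx,vy])*s,np.array([x,y])
for P in(L,R): v,c=line(P); print(np.degrees(np.arctan2(v[1],v[0])),c)
v,c=line((L+R)/2); n=np.array([v[1],-v[0]]); print("mid",np.degrees(np.arctan2(v[1],v[0])),c,"width",((R-L)[:,:2]@n).mean())
# rails: bright ridges between
for r in(80,100,120,140): 
    w=g[r,295:372]; print(r,[int(295+i) for i in range(2,75) if w[i]==w[max(0,i-6):i+7].max() ])
o=robot.get_obs(); T=o["tool_pos"][:2]; print("tool lateral offset (toward +x side) mm",(T-c)@n*1000)
bf=ray("wrist",(338,63),.04,p); print("blue foot",bf)
m=[b for b in blobs(im.astype(np.uint8),*Y,amin=3000)][0][0]; c_,a,lo,hi,pr=axis(m); print("yellow img axis",c_,a)
for q in((318,152),(320,323)): print(ray("wrist",q,.2,p))
print(p["R"].round(3).tolist(), (-p["R"].T@p["t"]).round(4))
E
```

```text
81.077286 [0.48546055 0.03551   ]
80.50077 [0.58525866 0.02595885]
mid 80.75986 [0.5343675  0.02447266] width 0.0999819415527262
80 [314, 332, 353, 362]
100 [299, 313, 331, 352]
120 [313, 327, 351]
140 [312, 326, 341, 350, 359]
tool lateral offset (toward +x side) mm -9.310695957007807
blue foot [0.54358742 0.05968028 0.04      ]
yellow img axis [317.52637516 227.0931994 ] [0.02452823 0.99969914]
[0.52105036 0.0108383  0.2       ]
[ 0.51172199 -0.06158355  0.2       ]
[[0.99, -0.139, -0.002], [-0.134, -0.956, 0.261], [-0.038, -0.258, -0.965]] [0.5233 0.0252 0.3275]
```

```bash
python3 -m pendant '[[0.5,1.0,0,0,0,-1.2,0],[0.5,1.0,0,0,0,0,0],[0.4,0.7,-2,0,0,0,0],[0,0,-3,0,0,0,0],[0,0,-3,0,0,0,0],[0,0,-2,0,0,0,0],[0,0,0,0,0,0,0],[0,0,0,0,0,0,0]]'; python3 -m pendant '[[0,0,-0.4,0,0,0,0],[0,0,-0.3,0,0,0,0],[0,0,0,0,0,0,0],[0,0,0,0,0,0,0]]'; python3 - <<'E'
from h import *
im=imaging.snapshot("scene"); cv2.imwrite("pics/s1.png",cv2.resize(im[110:250,240:450],None,fx=3.5,fy=3.5,interpolation=cv2.INTER_CUBIC)[:,:,::-1])
E
```

```text
time: 6.2
tool_pos: [0.5276, -0.021, 0.0598]
ee_rot: [-3.142, 0.0, 1.41]
wrist_force: [-0.3, 0.3, -0.1]
width: 0.053
finger_force: 29.8
time: 6.6
tool_pos: [0.5278, -0.0208, 0.053]
ee_rot: [3.141, 0.0, 1.41]
wrist_force: [-0.3, 0.5, -0.4]
width: 0.0529
finger_force: 29.8
```

View pics/s1.png

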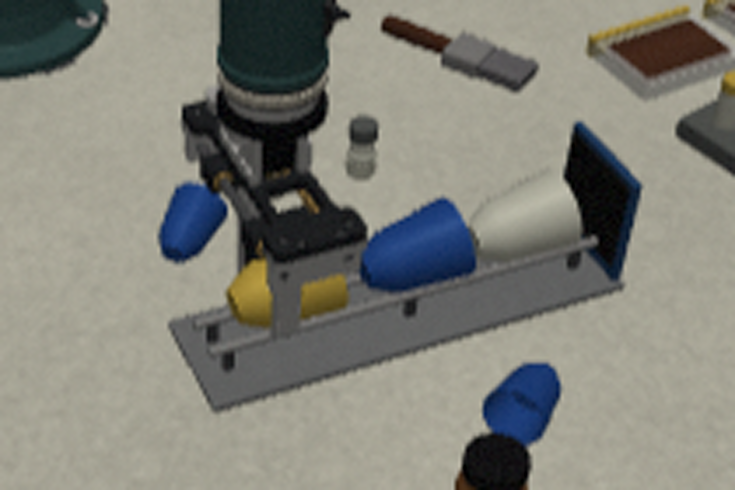

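The yellow beaker hangs just above the rails behind blue with a gap, foot at crop (232,295) inside the rails' ends. I'll lower it gently.

```bash
python3 -m pendant '[[0,0,-0.2,0,0,0,0],[0,0,-0.1,0,0,0,0],[0,0,0,0,0,0,0],[0,0,0,0,0,0,0]]'; python3 -m pendant '[[0,0,-0.1,0,0,0,0],[0,0,0,0,0,0,0],[0,0,0,0,0,0,0]]'
```

```text
time: 7.05
tool_pos: [0.5277, -0.0208, 0.0498]
ee_rot: [3.141, 0.0, 1.41]
wrist_force: [-0.6, -0.6, 2.1]
width: 0.0534
finger_force: 29.8
time: 7.35
tool_pos: [0.5278, -0.0209, 0.0497]
ee_rot: [3.141, 0.0, 1.41]
wrist_force: [-2.0, -0.4, 6.2]
width: 0.0531
finger_force: 29.8
```

Contact is at about 6 N, at the predicted height. Release and rise.

```bash
python3 -m pendant '[[0,0,0,0,0,0,0.7],[0,0,0,0,0,0,0.8],[0,0,0,0,0,0,0.9],[0,0,0,0,0,0,1],[0,0,0,0,0,0,1],[0,0,0,0,0,0,1],[0,0,0,0,0,0,1],[0,0,0,0,0,0,1]]';  python3 -m pendant '[[0,0,2,0,0,0,1],[0,0,4,0,0,0,1],[0,0,4,0,0,0,1],[-0.4,-2,2,0,0,0,1],[-0.8,-4.5,0,0,0,0,1],[-0.7,-4.2,0,0,0,0,1],[0,0,0,0,0,0,1]]'; python3 - <<'E'
from h import *
o=robot.get_obs(); p=imaging.camera_params("wrist"); im=imaging.snapshot("wrist")
print(o["tool_pos"],o["ee_rot"])
v=np.array([np.cos(np.radians(80.76)),np.sin(np.radians(80.76))]); n=np.array([v[1],-v[0]]); c0=np.array([.53437,.02447])
tp=imaging.snapshot("top"); ptop=imaging.camera_params("top")
for nm,i,q in(("wrist",im,p),("top",tp,ptop)):
  for k,r in(("Y",Y),("B",B)):
    for m,s,c in sorted(blobs(i,*r,amin=200),key=lambda b:-b[1][4])[:2]:
        c,a,lo,hi,pr=axis(m); X=[ray(nm,e,.055,q)[:2] for e in(c+a*lo,c+a*hi)]
        print(nm,k,s,c.round(1),[((x-c0)@v*1000).round(1).item() for x in X],"lat",[((x-c0)@n*1000).round(1).item() for x in X],pr)
cv2.imwrite("pics/w3.png",im[:,:,::-1])
E
```

```text
time: 8.15
tool_pos: [0.5275, -0.0207, 0.0485]
ee_rot: [3.141, -0.0, 1.41]
wrist_force: [0.1, -0.3, 0.4]
width: 0.0943
finger_force: 0.0
time: 8.85
tool_pos: [0.5078, -0.132, 0.1688]
ee_rot: [3.141, 0.002, 1.404]
wrist_force: [-0.1, 0.5, 0.6]
width: 0.0941
finger_force: 0.0
[ 0.50779195 -0.13201325  0.16879268] [3.14097195e+00 2.31869533e-03 1.40415246e+00]
wrist Y [ 275    0   87  103 6979] [318.7  44.8] [-4.3, -77.2] lat [-0.6, 0.4] [(-45.0, 86.0), (-24.0, 79.0), (-4.0, 74.0), (16.0, 68.0), (36.0, 56.0), (56.0, 31.0)]
wrist Y [ 87 336  16  42 214] [ 91.6 358.4] [-292.1, -340.2] lat [-222.4, -226.2] [(-21.0, 3.2), (-13.0, 5.1), (-5.0, 5.1), (3.0, 6.1), (11.0, 4.1), (19.0, 7.8)]
wrist B [ 117   38   83   78 3589] [158.2  78.3] [-81.9, -40.2] lat [-100.7, -145.7] [(-46.0, 19.8), (-29.0, 38.3), (-12.0, 42.5), (4.0, 47.4), (21.0, 51.1), (38.0, 30.5)]
top Y [296 199  23  19 334] [306.4 208.6] [-65.2, 5.5] lat [1.7, -1.5] [(-10.0, 9.1), (-7.0, 14.2), (-3.0, 15.9), (1.0, 16.0), (5.0, 17.1), (9.0, 17.1)]
top B [264 194  25  19 358] [274.9 203.9] [34.6, 114.3] lat [-1.3, 1.7] [(-12.0, 8.2), (-8.0, 13.5), (-3.0, 15.1), (1.0, 15.3), (5.0, 16.6), (10.0, 17.3)]
```

View pics/w3.png

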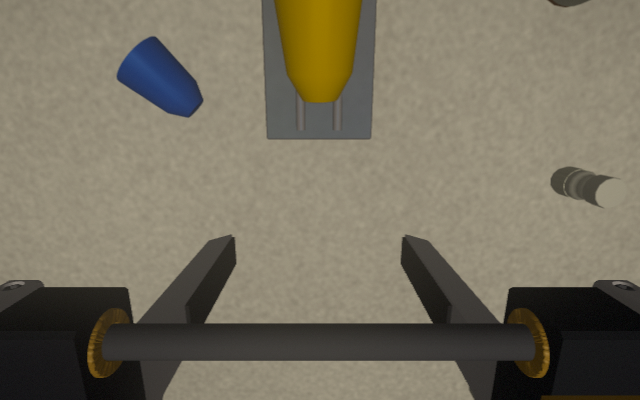

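Yellow lies centred on the rails: lateral offset under 2 mm, foot at (318,102) in the wrist view, about 30 mm behind blue and released. Now I'll close the jaws, tilt the tips slightly forward and descend behind the foot.

```bash
python3 -m pendant '[[0,0,-2,2,-0.3,0,0],[0,0,-2,2,-0.3,0,0],[0,0,-2,2,-0.3,0,0],[0,0,-2,2,-0.3,0,0],[0,0,-2,0.4,-0.1,0,0],[0,0,-1.6,0,0,0,0],[0,0,0,0,0,0,0],[0,0,0,0,0,0,0]]'; python3 -m pendant '[[0.3,1.8,0,0,0,0,0],[0.3,1.8,0,0,0,0,0],[0.2,1.2,0,0,0,0,0],[0,0,0,0,0,0,0],[0,0,0,0,0,0,0]]'; python3 - <<'E'
from h import *
o=robot.get_obs(); T=o["tool_pos"]; v=np.array([np.cos(np.radians(80.76)),np.sin(np.radians(80.76))]); n=np.array([v[1],-v[0]]); d=T[:2]-[.53437,.02447]; print("s,lat",d@v,d@n,T,o["ee_rot"],o["width"])
E
```

```text
time: 9.75
tool_pos: [0.5087, -0.1265, 0.0526]
ee_rot: [-3.14, -0.149, 1.412]
wrist_force: [0.3, -1.1, 0.3]
width: 0.0333
finger_force: 0.0
time: 10.25
tool_pos: [0.517, -0.0798, 0.0532]
ee_rot: [3.141, -0.148, 1.411]
wrist_force: [0.7, 0.2, 0.2]
width: 0.0004
finger_force: 0.0
s,lat -0.10566851820693311 -0.0004423473926526908 [ 0.51696617 -0.07975638  0.05320594] [ 3.14125178 -0.14756003  1.41130624] 0.0003698754514038016
```

```bash
for i in 1; do python3 -m pendant '[[0.08,0.5,0,0,0,0,0],[0.08,0.5,0,0,0,0,0],[0.08,0.5,0,0,0,0,0],[0.08,0.5,0,0,0,0,0],[0.08,0.5,0,0,0,0,0],[0.08,0.5,0,0,0,0,0],[0.08,0.5,0,0,0,0,0],[0.08,0.5,0,0,0,0,0]]'; done; python3 -m pendant '[[0.08,0.5,0,0,0,0,0],[0.08,0.5,0,0,0,0,0],[0.08,0.5,0,0,0,0,0],[0.08,0.5,0,0,0,0,0],[0.08,0.5,0,0,0,0,0],[0.08,0.5,0,0,0,0,0],[0.08,0.5,0,0,0,0,0],[0.08,0.5,0,0,0,0,0]]'
```

```text
time: 11.05
tool_pos: [0.523, -0.0394, 0.0525]
ee_rot: [-3.141, -0.148, 1.41]
wrist_force: [0.4, 0.1, 0.4]
width: 0.0002
finger_force: 0.3
time: 11.85
tool_pos: [0.5294, 0.0006, 0.0525]
ee_rot: [-3.141, -0.148, 1.41]
wrist_force: [-0.4, -1.6, 0.0]
width: 0.0003
finger_force: 0.6
```

```bash
python3 -m pendant '[[0.08,0.5,0,0,0,0,0],[0.08,0.5,0,0,0,0,0],[0.08,0.5,0,0,0,0,0],[0.08,0.5,0,0,0,0,0]]'; python3 - <<'E'
from h import *
im=imaging.snapshot("scene"); cv2.imwrite("pics/s2.png",cv2.resize(im[110:250,240:450],None,fx=3.5,fy=3.5,interpolation=cv2.INTER_CUBIC)[:,:,::-1])
E
```

```text
time: 12.25
tool_pos: [0.5326, 0.0205, 0.0525]
ee_rot: [-3.141, -0.148, 1.41]
wrist_force: [0.2, -1.3, 0.8]
width: 0.0008
finger_force: 0.8
```

View pics/s2.png

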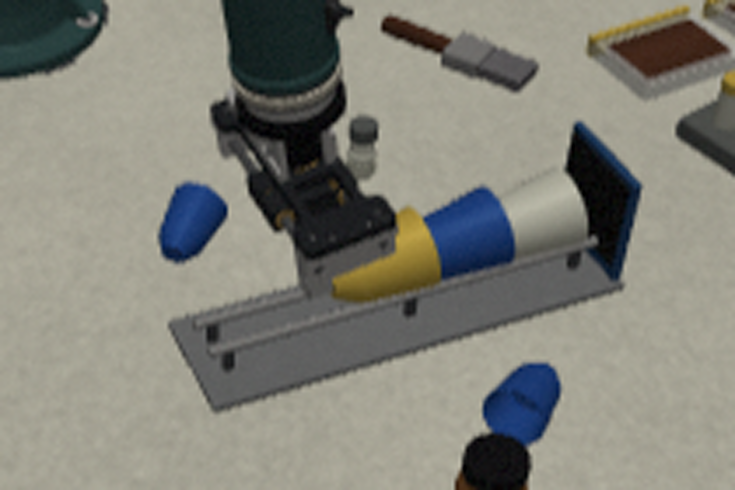

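The stack is nesting straight: yellow is over blue at crop (425,255), blue is over white's foot at (505,225), and white is close to the plate. The force is about 1.5 N, so I'll continue.

```bash
python3 -m pendant '[[0.08,0.5,0,0,0,0,0],[0.08,0.5,0,0,0,0,0],[0.08,0.5,0,0,0,0,0],[0.08,0.5,0,0,0,0,0],[0.08,0.5,0,0,0,0,0],[0.08,0.5,0,0,0,0,0],[0.08,0.5,0,0,0,0,0],[0.08,0.5,0,0,0,0,0]]';python3 -m pendant '[[0.05,0.3,0,0,0,0,0],[0.05,0.3,0,0,0,0,0],[0.05,0.3,0,0,0,0,0],[0.05,0.3,0,0,0,0,0],[0.05,0.3,0,0,0,0,0]]'
```

```text
time: 13.1
tool_pos: [0.5389, 0.0607, 0.0525]
ee_rot: [-3.14, -0.148, 1.41]
wrist_force: [-0.9, -2.2, 0.8]
width: 0.0005
finger_force: 0.8
time: 13.6
tool_pos: [0.5414, 0.0753, 0.0525]
ee_rot: [-3.141, -0.148, 1.41]
wrist_force: [0.0, -1.4, 0.6]
width: 0.0003
finger_force: 1.1
```

```bash
python3 -m pendant '[[0.05,0.3,0,0,0,0,0],[0.05,0.3,0,0,0,0,0],[0.05,0.3,0,0,0,0,0],[0.05,0.3,0,0,0,0,0],[0.05,0.3,0,0,0,0,0],[0.05,0.3,0,0,0,0,0]]';python3 -m pendant '[[0.03,0.2,0,0,0,0,0],[0.03,0.2,0,0,0,0,0],[0.03,0.2,0,0,0,0,0]]'
```

```text
time: 14.2
tool_pos: [0.5445, 0.0935, 0.0525]
ee_rot: [-3.141, -0.148, 1.41]
wrist_force: [0.7, -2.4, -0.8]
width: 0.0006
finger_force: 0.9
time: 14.5
tool_pos: [0.5454, 0.0993, 0.0525]
ee_rot: [-3.141, -0.148, 1.41]
wrist_force: [-0.1, -1.1, 0.4]
width: 0.0002
finger_force: 1.0
```

```bash
for k in 1; do python3 -m pendant '[[0.03,0.2,0,0,0,0,0],[0.03,0.2,0,0,0,0,0],[0.03,0.2,0,0,0,0,0]]'; done; python3 - <<'E'
from h import *
im=imaging.snapshot("scene"); cv2.imwrite("pics/s3.png",cv2.resize(im[140:220,310:450],None,fx=5.5,fy=5.5,interpolation=cv2.INTER_CUBIC)[:,:,::-1])
E
```

```text
time: 14.8
tool_pos: [0.5463, 0.1052, 0.0526]
ee_rot: [-3.141, -0.148, 1.41]
wrist_force: [-0.3, -3.6, 0.9]
width: 0.0007
finger_force: 1.3
```

View pics/s3.png

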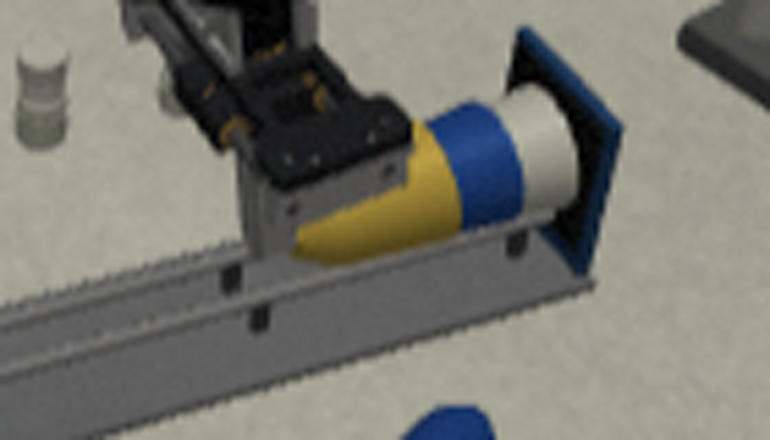

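The three beakers are nearly nested, with the white rim at crop (575,150) against the plate. I'll go on in millimetre steps until the force rises.

```bash
python3 -m pendant '[[0.02,0.1,0,0,0,0,0],[0.02,0.1,0,0,0,0,0],[0.02,0.1,0,0,0,0,0]]'; python3 -m pendant '[[0.02,0.1,0,0,0,0,0],[0.02,0.1,0,0,0,0,0],[0,0,0,0,0,0,0]]'
```

```text
time: 15.15
tool_pos: [0.5468, 0.1081, 0.0525]
ee_rot: [-3.141, -0.148, 1.41]
wrist_force: [-1.0, -4.4, 0.9]
width: 0.0006
finger_force: 2.0
time: 15.45
tool_pos: [0.547, 0.1085, 0.0525]
ee_rot: [-3.141, -0.145, 1.41]
wrist_force: [-1.7, -8.6, 1.9]
width: 0.0003
finger_force: 3.6
```

```bash
python3 -m pendant '[[0.02,0.1,0,0,0,0,0],[0.02,0.1,0,0,0,0,0],[0,0,0,0,0,0,0],[0,0,0,0,0,0,0]]'
```

```text
time: 15.85
tool_pos: [0.5471, 0.1086, 0.0525]
ee_rot: [-3.14, -0.141, 1.409]
wrist_force: [-2.6, -11.8, 3.8]
width: 0.0007
finger_force: 5.7
```

The stack is home: the force is rising with no motion. I'll back straight off along the rails, lift and inspect.

```bash
python3 -m pendant '[[-0.05,-0.3,0,0,0,0,0],[-0.1,-0.6,0,0,0,0,0],[-0.3,-2,0,0,0,0,0],[-0.6,-4,0,0,0,0,0],[-0.6,-4,2,0,0,0,0],[0,-2,4,0,0,0,0],[0,0,4,0,0,0,0],[0,0,0,0,0,0,0]]'; python3 - <<'E'
from h import *
v=np.array([np.cos(np.radians(80.76)),np.sin(np.radians(80.76))]); n=np.array([v[1],-v[0]]); c0=np.array([.53437,.02447])
S=imaging.snapshot("scene"); T=imaging.snapshot("top")
a=cv2.resize(T[175:225,215:315],None,fx=7.5,fy=6,interpolation=cv2.INTER_CUBIC); b=cv2.resize(S[140:205,325:450],(750,300),interpolation=cv2.INTER_CUBIC)
cv2.imwrite("pics/fin.png",np.vstack([a,b])[:,:,::-1])
for k,r in(("Y",Y),("B",B),("W",((15,0,150),(40,60,255)))):
    for m,s,c in blobs(T,*r,amin=60):
        if 215<c[0]<300 and 180<c[1]<220:
            c,ax,lo,hi,pr=axis(m); X=[ray("top",e,.06)[:2] for e in(c+ax*lo,c+ax*hi)]
            print(k,s,"rackx",[((x-c0)@v*1000-70).round(1).item() for x in X],"lat",[((x-c0)@n*1000).round(1).item() for x in X])
E
```

```text
time: 16.65
tool_pos: [0.535, -0.0174, 0.1596]
ee_rot: [3.129, -0.15, 1.411]
wrist_force: [0.2, -0.2, 1.1]
width: 0.0005
finger_force: 0.0
Y [246 191  26  19 372] rackx [22.0, 103.6] lat [-2.6, 1.7]
B [236 189  11  19 148] rackx [123.6, 123.0] lat [30.9, -27.9]
W [227 190   9  11  77] rackx [156.0, 159.2] lat [23.0, -10.4]
```

View pics/fin.png

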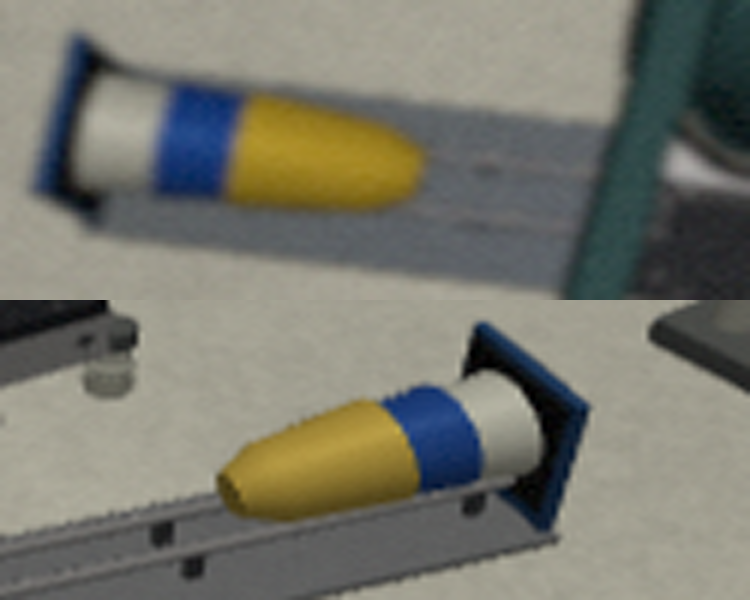

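The final views show an even stack: white and blue bands of about 32 mm each, yellow's foot at rack x ≈ 22-26 mm, the white rim against the plate, lateral offset under 3 mm, and the arm clear. Handing in.

```bash
python3 -c "
from bench import robot; print(robot.close_job())"
```

```text
the job is handed in; nothing more can be done
None
```

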